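# Fit the keyed belt pulley on the tabletop wheel's gearmotor

### The arm

A 7-joint arm with a two-finger parallel gripper is mounted at the origin on a cart in front of the work surface, level with it; the furniture and walls round the work are solid. World frame = base frame: x ahead of the robot, y to its left, z up, the work surface at z = 0. Lengths are in m, angles in rad, forces in N, time in s.
With the tool pointing down it reaches from about 0.4 to 0.85 m from the base axis. Payload 10.4 kg.
Tool frame: the origin (TCP) lies at the very end of the fingers, on their centre line; the grasp point (between the pads) lies 19 mm behind it; x points along the fingers, y is the direction in which the jaws open and shut, and the axes are right-handed (so a half turn about x gives the same grasp; the last joint's range is limited). The gripper opens to 85 mm and grips with 20 to 120 N. Pads are 22 mm wide; open, the fingers measure 114 mm over their backs; the gripper's body (76 mm by 85 mm) begins 54 mm behind the grasp point. The pads swing forward as they close: fully open they stand 13 mm farther back than shut.
Start: joints at [1.128, 0.332, -0.065, 1.46, 0.022, 1.35, -0.088], TCP at [0.255, -0.571, 0.231] pointing down, gripper open.
Joint ranges: [-2.6, 2.6], [-0.5, 2.12], [-1.47, 1.34], [0.16, 2.42], [-1.27, 4.41], [0.06, 2.06], [-2.6, 2.6]. Speed limits (rad/s): [2.22, 2.22, 2.79, 2.79, 3.14, 3.14, 3.14].

### API

Orientations are given as a unit quaternion [x, y, z, w].
In Python, from workcell import monitor, camera, ticket, regions_of gives the robot as it stands.
- The arm moves only by the tool step_arm, never from a script. Its argument "increments" is a list of rows, each a list of 5 numbers: the finger opening in m, from 0 to 0.0854, then the shift along the world's x, y, z in m, then the turn about the world's z in rad. A call has 1 to 12 rows; each row shifts and turns the commanded pose from where the row before left it; what a row does not reach is not made up. A row lasts 1/12 s, in which the tool goes at most 41.7 mm and 7.16 degrees, less where a joint would pass 70% of its speed; a pose out of reach is approached as far as the arm can. A call with a gripper value outside its range is refused whole. The fingers move at their own pace and stop on an object; "force" is the grip in N (left out, the last holds). Time passes only in rows, so rows that do not move let the fingers close. It gives the time, the measured TCP pose, the force and the opening at its end, in the units of the state.
- monitor.get_obs(): the state, without advancing time (a new reading comes with each control period).
- camera(name): name is "side" or "top" or "wrist"; returns a dict with "color" (480x640x3 uint8, red, green, blue), "range_z" (480x640 float32, m along the optical axis (not along the pixel's ray), 0 where there is no reading), "fx", "fy", "cx", "cy" (pixels), "cam_to_world" (4x4, takes a point from camera to world coordinates). Camera axes: x right, y up, looking along -z (the intrinsics and any distortion apply to the point x, -y, -z); pixel columns grow to the right and rows downward; lengths in m; the calibration is good to about 2 mm. A picture is of the moment at which its call begins.
- ticket.hand_in(): hands the job in, once; it reports no verdict.
Trained networks look in a picture, given as the dict that the camera call returned (one of the last four; its "shot" number tells which), for a name from the list of things; names that differ only in an ending like _2 or _b are one class to them, and where a whole thing is asked for, a point or a joint stands for the part that bears it (a point fixed in the world has none). Each returns a list of dicts, best first, with "p" (0 to 1); they miss things now and then, are a little off and sometimes report something else, mostly with a low value. They report only what shows in the picture. A call takes as long as a camera call. They do not tell look-alikes from the thing itself.
- regions_of(picture, query): "region" (480x640 bool, what is visible of it) and "centre" ([row, column] in pixels, amid what is visible of it).
The state is a dict: "clock": time; "joint_pos": joint angles; "joint_velocities": joint speeds; "tau": joint torques, N m; "position": TCP position; "ee_rot": TCP orientation; "ft_force": force on the tool from outside, world axes, zero at the start; "torque": the same for the moment, N m; "grip_width": opening from 0.0 (shut) to 1.0 (fully open).
Only numpy, scipy, OpenCV 4.12 (cv2) and the standard library are available. Lean on these libraries where they do the work, as an engineer would, in place of code of your own. Each camera call takes 0.05 s, during which the arm holds its last target. There are 200 camera calls.

### The job

The tabletop wheel's gearmotor stands open on the bench. Put the plain spacer ring over its upright shaft, flat down on the bearing boss, then put the ribbed belt pulley on the shaft and turn it under a light press until its keyway drops over the key and it sits fully home on the spacer. Feel for the key: do not force the pulley down, let go of everything at the end, and leave the other things on the bench where they lie.

Things in the scene. Friction and masses are not known exactly. Their poses are not given: they have to be found in the camera images.
- gearmotor: Grey worm gearmotor, fixed on a plywood board (235 x 165 x 15 mm), not to be moved; yaw varies. Origin on the bench under the axis of its upright output shaft. Front (-x): round cover with six screws; the black finned motor lies to +x. The board runs 85 mm to the front of the axis, 150 mm to the back and 82 mm to each side. All but boss and shaft stays 10 mm or more below shaft_seat.
- shaft_seat (a point): Centre of the flat top of the bearing boss (50 mm diameter) on the shaft axis, 104 mm above the bench: the seat for the spacer. The boss stands 15 mm above a round cover, 80 mm in diameter. The steel shaft, 30 mm in diameter, rises 52 mm from here.
- shaft_end (a point): Centre of the shaft's top face, 52 mm above shaft_seat. The top 4 mm taper from 30 to 24 mm diameter. The gearbox holds the shaft still against turning moments up to about 0.4 N m; beyond that the shaft creeps round with the pulley.
- key_level (a point): Point on the shaft axis level with the key's upper end, 24 mm above shaft_seat; from here up the shaft is plain and round. The key is 8 mm wide, stands 4 mm proud of the shaft and reaches down to 6 mm above shaft_seat. It points to the gearmotor's front (-x), give or take 1.1 rad to either side; its true direction is not measured and must be felt or seen. These axes are the gearmotor's.
- pulley_home (a point): Where the pulley's centre lies when it is keyed and fully home: on the shaft axis, 30 mm above shaft_seat. Resting on top of the key at a wrong angle, its centre is 12 mm higher; with the keyway over the key it drops those 12 mm on to the spacer. The keyway clears the key by 0.8 mm on each side, 0.05 to 0.1 rad either way.
- spacer_center (a point): Centre (half-way up) of the plain brass-coloured spacer ring, lying flat on the bench: outside 56 mm, bore 43 mm (it passes over shaft and key at any angle), 12 mm thick, about 90 g. Loose.
- pulley_center (a point): Centre (half-way up, 18 mm above the underside) of the ribbed aluminium belt pulley, standing flat on the bench, z up: outside 60 mm, 36 mm tall, 0.2 to 0.37 kg. Bore 31.5 mm right through, with one keyway, 9.6 mm wide, along the whole bore on the pulley's own -x side (its floor 20.8 mm from the axis). Its yaw on the bench is within 0.8 rad of 0. Loose.
- needle_tool: Bystander: needle tool with wooden handle, 158 x 14 x 14 mm, lying between the two places of spacer and pulley, roughly along x.
- rib_green: Bystander: green rib, 50 x 82 x 9 mm, lying flat.
- cup_bisque: Bystander: bare clay cup, 65 mm wide, 67 mm tall, standing.
- marker: Bystander: pen, 135 mm long, 17 mm thick, lying.
- brush_flat: Bystander: flat brush, 184 mm long, lying.
- stamp_1: Bystander: wooden stamp, 19 mm thick, 54 mm tall, standing upright.
Mind the look-alikes: they are no part of the job. Of the things like the part that bears pulley_center, leave any that is yellow; of the rest the smaller one is meant. Of the things shaped like the part that bears spacer_center, the brass one is meant.

How it is judged:
By the outcome, as a careful person would: the job done as asked, in the order asked, and still so for the second after the job is handed in, with the robot touching nothing.
It also fails if it takes over 72 s, if anything falls off the work surface, if the arm or the gripper's body presses on something with over 40 N, if the wrist force passes 120 N, or if a joint passes its speed limit or range.

## Working session

There is one attempt and no reset: what is moved stays moved. The work goes in short steps, Python scripts to look and compute and a tool call to move; the robot and the scene stay as the last step left them, time stands still between calls to the robot, and variables do not carry over. Pictures are saved under pics/ and viewed, about 8 in all and at most 12, crops included, and the job is handed in when it is done.

Besides the shell and the picture viewer there is one more tool, called after ">>>" as a command line: name --pt "numbers of a row" for each row, then --argument value for the rest. step_arm: Moves the arm, as the interface text tells. Its arguments: {"type":"object","properties":{"increments":{"type":"array"},"force":{"type":"number"}},"required":["increments"]}

```bash
mkdir -p pics; ls; cat > h.py <<'E'
import numpy as np,cv2
from workcell import monitor,camera,ticket,regions_of
def pts(c):
    h,w=c["range_z"].shape
    v,u=np.mgrid[0:h,0:w]; z=c["range_z"]
    P=np.stack([(u-c["cx"])/c["fx"]*z,-(v-c["cy"])/c["fy"]*z,-z,np.ones_like(z)],-1)
    return (P@np.array(c["cam_to_world"]).T)[...,:3]
def save(c,n,box=None,k=1):
    im=c["color"][...,::-1]
    if box: r0,r1,c0,c1=box; im=im[r0:r1,c0:c1]
    cv2.imwrite("pics/"+n,cv2.resize(im,None,fx=k,fy=k,interpolation=cv2.INTER_CUBIC))
E
python3 - <<'E'
from h import *
print(monitor.get_obs())
c=camera("top");save(c,"top.png");P=pts(c)
print([k for k in c],c["fx"],c["cam_to_world"])
for q in ["gearmotor","spacer_center","pulley_center","needle_tool","cup_bisque","stamp_1","rib_green","marker","brush_flat"]:
    for r in regions_of(c,q):
        m=r["region"]&(c["range_z"]>0);p=P[m]
        print(q,round(r["p"],2),np.round(r["centre"]),np.round(np.median(p,0),3),np.round(p.min(0),3),np.round(p.max(0),3))
s=camera("side");save(s,"side.png")
E
```

```text
pics
{'clock': 0.0, 'joint_pos': array([ 1.12839888,  0.33286856, -0.06470303,  1.46093664,  0.02161003,
        1.34988399, -0.08851016]), 'joint_velocities': array([ 0.00012825, -0.00023844, -0.00117893,  0.000337  , -0.00078417,
        0.00056341, -0.00148647]), 'tau': array([ 1.19368547e-04, -6.25448728e+01,  4.89539013e-02, -3.91605306e+01,
        1.61279325e-02,  9.86455794e-03, -5.27639918e-05]), 'position': array([ 0.25457881, -0.57039869,  0.23052024]), 'ee_rot': array([-0.69145754, -0.14781707,  0.69171423, -0.14686052]), 'ft_force': array([ 0.85658568, -0.05929217,  0.62255913]), 'torque': array([0.00134397, 0.02159487, 0.00218378]), 'grip_width': 0.999315821289979}
['color', 'range_z', 'fx', 'fy', 'cx', 'cy', 'cam_to_world', 'shot'] 441.06327420735965 [[ 0.02468007  0.99386488 -0.10781229  0.49335626]
 [-0.9996844   0.02402982 -0.00732647 -0.11872575]
 [-0.00469081  0.10795908  0.99414427  1.04088471]
 [ 0.          0.          0.          1.        ]]
gearmotor 0.77 [244. 228.] [0.594 0.066 0.066] [ 0.471 -0.025 -0.004] [0.731 0.19  0.16 ]
spacer_center 0.66 [251. 317.
[... 720 characters left out ...]
  -0.172 -0.007] [ 0.605 -0.118  0.017]
cup_bisque 0.89 [191. 307.] [ 0.72  -0.098  0.021] [ 0.68  -0.128  0.   ] [ 0.743 -0.067  0.072]
stamp_1 0.74 [192. 308.] [ 0.721 -0.098  0.023] [ 0.68  -0.131 -0.003] [ 0.762 -0.067  0.072]
stamp_1 0.56 [260. 457.] [ 0.569 -0.449  0.035] [ 0.564 -0.457  0.013] [ 0.576 -0.446  0.058]
rib_green 0.62 [209. 386.] [ 0.689 -0.279  0.009] [ 0.659 -0.312 -0.003] [ 0.72  -0.245  0.016]
rib_green 0.36 [263. 388.] [ 0.553 -0.286  0.036] [ 0.523 -0.324 -0.002] [ 0.582 -0.255  0.042]
marker 0.77 [348. 314.] [ 0.367 -0.125  0.015] [ 0.351 -0.187  0.002] [ 0.381 -0.055  0.02 ]
brush_flat 0.98 [328. 170.] [0.4   0.212 0.011] [ 0.372  0.133 -0.003] [0.425 0.306 0.018]
```

View pics/top.png

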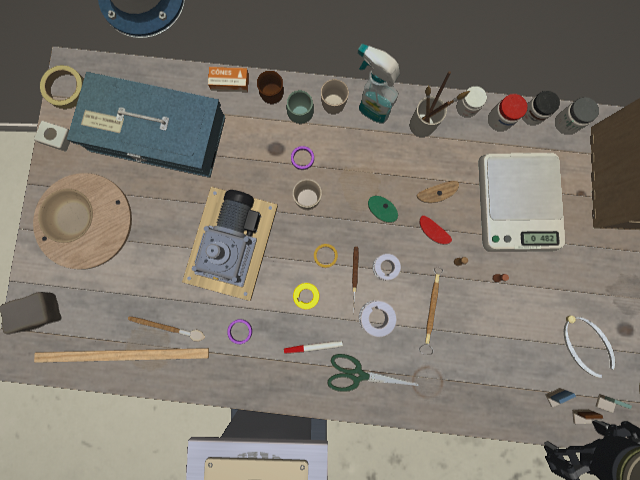

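View pics/side.png

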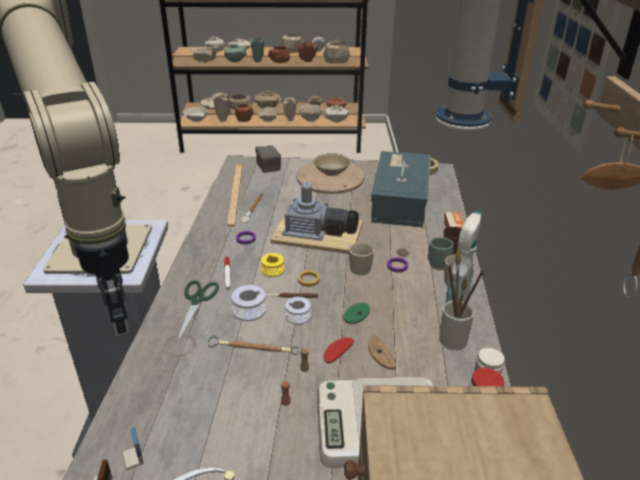

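```bash
python3 - <<'E'
import cv2
im=cv2.imread("pics/top.png")[130:350,180:440]
cv2.imwrite("pics/crop.png",cv2.resize(im,None,fx=2.7,fy=2.7,interpolation=cv2.INTER_CUBIC))
E
```

```text
(no output)
```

View pics/crop.png

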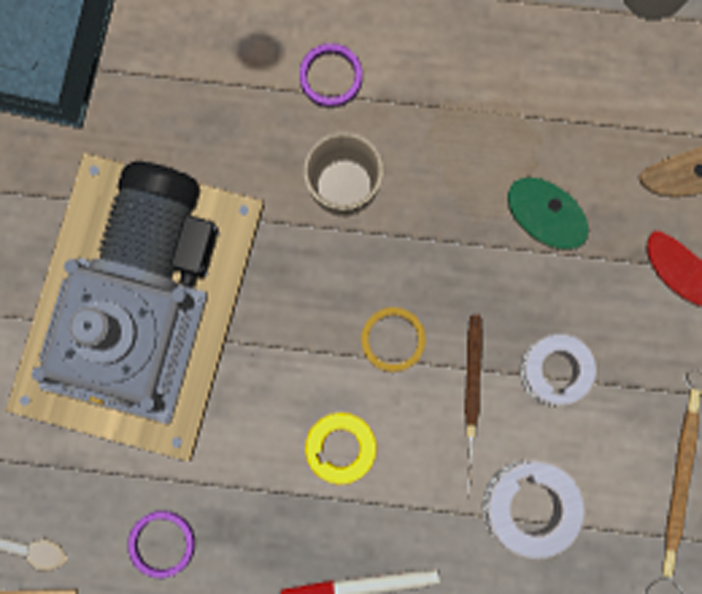

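Candidates: rings are purple (157,302), purple (331,239) and brass (255,326). I take the brass one. Pulleys are yellow (295,305), large grey (319,378) and small grey (266,387). I take the small grey one, whose keyway notch faces image-down (-x). The enlarged crop confirms both. Next I'll fit the centres.

```bash
cat >> h.py <<'E'
from scipy.optimize import least_squares
def circ(p,r=None):
    x0=[*p.mean(0),r or .03]
    f=(lambda x:np.hypot(*(p-x[:2]).T)-x[2]) if r is None else (lambda x:np.hypot(*(p-x[:2]).T)-r)
    s=least_squares(f,x0,loss="soft_l1",f_scale=.001)
    return s.x,np.sqrt(np.mean(s.fun**2))
def outline(mask,c,z):
    "outer contour pixels cast on the plane height z"
    cs,_=cv2.findContours(mask.astype(np.uint8),cv2.RETR_EXTERNAL,cv2.CHAIN_APPROX_NONE)
    uv=max(cs,key=cv2.contourArea)[:,0].astype(float)
    return cast(uv,c,z)
def cast(uv,c,z):
    T=np.array(c["cam_to_world"]);uv=np.atleast_2d(uv)
    d=np.stack([(uv[:,0]-c["cx"])/c["fx"],-(uv[:,1]-c["cy"])/c["fy"],-np.ones(len(uv))],-1)@T[:3,:3].T
    return (T[:3,3]+d*((z-T[2,3])/d[:,2:]))[:,:2]
E
python3 - <<'E'
from h import *
from scipy.spatial.transform import Rotation as R
o=monitor.get_obs();print(np.round(R.from_quat(o["ee_rot"]).as_matrix(),3))
c=camera("top");P=pts(c);x,y,z=P[...,0],P[...,1],P[...,2]
def near(a,b,r):return np.hypot(x-a,y-b)<r
for n,a,b,r,h in [("spacer",.578,-.142,.045,.012),("pulley",.554,-.287,.045,.036),("big",.436,-.265,.06,.048)]:
    m=near(a,b,r)&(abs(z-h)<.005)&(c["range_z"]>0)
    if n=="spacer":
        col=c["color"].astype(int);m=near(a,b,r)&(col[...,0]-col[...,2]>60)
    print(n,m.sum(),np.median(z[m]),*circ(outline(m,c,h)))
m=near(.594,.066,.15)&(z>.146)&(z<.17);print("shaft top",m.sum(),np.median(P[m],0),*circ(outline(m,c,.156)),z[m].max())
m=near(.594,.066,.09)&(abs(z-.104)<.005);print("boss",m.sum(),P[m].mean(0),*circ(outline(m,c,.104)))
m=near(.594,.066,.2)&(abs(z-.015)<.005)
q=P[m][:,:2].astype(np.float32)*1000;print("board",m.sum(),cv2.minAreaRect(q))
E
```

```text
[[ 0.     0.408 -0.913]
 [-0.    -0.913 -0.408]
 [-1.     0.    -0.   ]]
spacer 193 0.012425424478027747 [ 0.57739629 -0.14423317  0.02703771] 0.0006317081576612242
pulley 395 0.03654956413814969 [ 0.55306961 -0.28497007  0.0291045 ] 0.0006782055545401064
big 726 0.04838018035012043 [ 0.43634703 -0.26385411  0.03892152] 0.000577591883602034
shaft top 183 [0.56888108 0.08598186 0.15585979] [0.56911929 0.08630387 0.01452576] 0.0006114335398385987 0.160598115303217
boss 204 [0.56717363 0.07986488 0.10473412] [0.56950416 0.0872141  0.02314065] 0.004463729640186465
board 3070 ((583.3767700195312, 24.668853759765625), (314.1665344238281, 382.944580078125), 85.89334869384766)
```

>>> step_arm --pt "0.066 0.025 0.034 0 0" --pt "0.066 0.025 0.034 0 0" --pt "0.066 0.025 0.034 0 0" --pt "0.066 0.025 0.034 0 0" --pt "0.066 0.025 0.034 0 0" --pt "0.066 0.025 0.033 0 0" --pt "0.066 0.025 0.033 0 0" --pt "0.066 0.025 0.033 0 0" --pt "0.066 0.025 0.033 0 0" --pt "0.066 0.024 0.031 0 0" --pt "0.066 0.024 0.031 0 0" --pt "0.066 0.024 0.031 0 0"

```text
clock: 1.6
position: [0.5511, -0.1762, 0.2316]
ee_rot: [0.692, 0.147, -0.691, 0.147]
ft_force: [0.3, 0.3, -0.3]
grip_width: 0.768
```

```bash
python3 - <<'E'
from h import *
o=monitor.get_obs();print(o["position"],o["joint_pos"],o["grip_width"])
c=camera("wrist");save(c,"w1.png");print(np.round(c["cam_to_world"],3))
E
```

```text
[ 0.55109076 -0.17621114  0.2316427 ] [ 0.55612774  0.25533176 -0.38745057  1.57219819  0.09860495  1.33274403
 -0.99432156] 0.7680122909441736
[[ 0.408  0.866  0.288  0.625]
 [-0.913  0.387  0.13  -0.142]
 [ 0.001 -0.316  0.949  0.374]
 [ 0.     0.     0.     1.   ]]
```

View pics/w1.png

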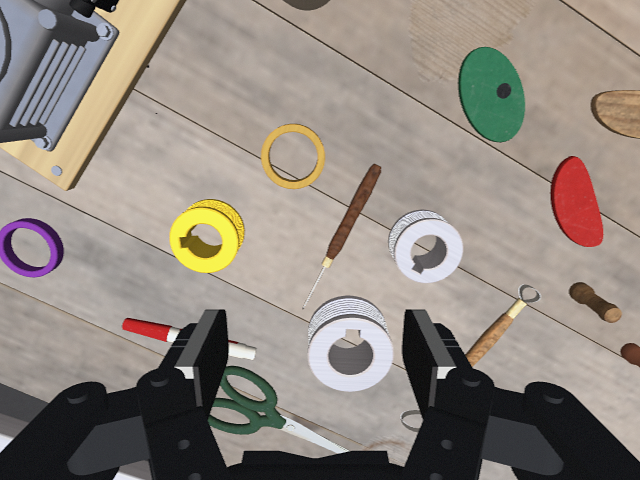

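The wrist view shows the brass ring at (293,156) and the small grey pulley at (427,252), with its keyway notch at (417,268). I'll measure both from here.

```bash
python3 - <<'E'
from h import *
c=camera("wrist");P=pts(c);x,y,z=P[...,0],P[...,1],P[...,2]
col=c["color"].astype(int)
m=(np.hypot(x-.577,y+.144)<.045)&(col[...,0]-col[...,2]>60)&(z>.006)
print("spacer",m.sum(),*circ(outline(m,c,.012)))
m=(np.hypot(x-.553,y+.285)<.045)&(abs(z-.036)<.004)&(c["range_z"]>0)
print("pulley",m.sum(),*circ(outline(m,c,.036)))
ctr=circ(outline(m,c,.036))[0][:2]
# keyway: inner hole outline
g=m.astype(np.uint8);cs,h=cv2.findContours(g,cv2.RETR_CCOMP,cv2.CHAIN_APPROX_NONE)
k=max([i for i in range(len(cs)) if h[0][i][3]>=0],key=lambda i:cv2.contourArea(cs[i]))
q=cast(cs[k][:,0].astype(float),c,.036)-ctr
r=np.hypot(*q.T);a=np.arctan2(q[:,1],q[:,0])
s=r>.0185;print("keyway dir",np.angle(np.exp(1j*a[s]).mean()),s.sum(),np.round(np.sort(r)[-8:],4),np.median(r))
E
```

```text
spacer 1369 [ 0.57629245 -0.14314807  0.0275409 ] 0.0002445117559870416
pulley 2523 [ 0.55282552 -0.28318154  0.0298226 ] 0.0003293855937872877
keyway dir 3.090075772511369 13 [0.0205 0.0205 0.0207 0.0208 0.0208 0.0209 0.021  0.0211] 0.01575135839903749
```

>>> step_arm --pt "0.066 0.009 0.011 -0.02 0.12" --pt "0.066 0.009 0.011 -0.03 0.12" --pt "0.066 0.0072 0.011 -0.03 0.12" --pt "0.066 0 0 -0.04 0.12" --pt "0.066 0 0 -0.04 0.12" --pt "0.066 0 0 -0.03 0" --pt "0.066 0 0 -0.02 0" --pt "0.066 0 0 -0.01 0" --pt "0.066 0 0 0 0"

```text
clock: 2.45
position: [0.574, -0.1447, 0.0092]
ee_rot: [-0.616, -0.346, 0.618, -0.344]
ft_force: [-0.3, -0.1, -0.1]
grip_width: 0.774
```

```bash
python3 - <<'E'
from h import *
o=monitor.get_obs();print(o["position"],o["joint_pos"],o["grip_width"],o["ft_force"])
E
```

```text
[ 0.57395108 -0.1447121   0.00922794] [ 0.52556448  0.52322705 -0.44147052  1.73929494  0.26640663  0.94235591
 -0.57396125] 0.7738595480749257 [-0.33227323 -0.12152948 -0.11639036]
```

>>> step_arm --pt "0.066 0.0022 0.0014 -0.003 0" --pt "0.066 0 0 -0.002 0" --pt "0.066 0 0 -0.002 0" --pt "0.066 0 0 -0.001 0"

```text
clock: 2.78
position: [0.5783, -0.1436, 0.0043]
ee_rot: [0.618, 0.345, -0.617, 0.346]
ft_force: [0.3, -0.6, -0.0]
grip_width: 0.773
```

>>> step_arm --pt "0.066 0 0 -0.002 0" --pt "0.066 0 0 0 0"

```text
clock: 2.95
position: [0.5776, -0.1436, 0.0014]
ee_rot: [0.617, 0.345, -0.617, 0.345]
ft_force: [-0.6, 0.9, -0.8]
grip_width: 0.775
```

>>> step_arm --pt "0.066 -0.001 0 -0.0015 0" --pt "0.066 0 0 -0.0015 0" --pt "0.066 0 0 0 0"

```text
clock: 3.2
position: [0.5763, -0.1435, -0.0019]
ee_rot: [-0.617, -0.345, 0.617, -0.345]
ft_force: [-0.3, -0.9, 0.4]
grip_width: 0.773
```

>>> step_arm --pt "0.05 0 0 0 0" --pt "0.05 0 0 0 0" --pt "0.05 0 0 0 0" --pt "0.05 0 0 0 0" --force 35

```text
clock: 3.53
position: [0.5767, -0.1436, -0.0013]
ee_rot: [0.617, 0.345, -0.617, 0.345]
ft_force: [-1.2, -1.0, 5.6]
grip_width: 0.637
```

>>> step_arm --pt "0.05 0 0 0.002 0" --pt "0.05 0 0 0.01 0" --pt "0.05 0 0 0.03 0" --pt "0.05 0 0 0.04 0" --pt "0.05 0 0 0.04 0" --pt "0.05 0 0 0.04 0" --pt "0.05 0 0 0.035 0" --pt "0.05 0 0 0 0"

```text
clock: 4.2
position: [0.5798, -0.1436, 0.204]
ee_rot: [0.62, 0.342, -0.614, 0.348]
ft_force: [1.9, 0.6, -0.8]
grip_width: 0.635
```

```bash
python3 - <<'E'
from h import *
o=monitor.get_obs();print(o["position"],o["joint_pos"],o["grip_width"],o["ft_force"])
c=camera("wrist");save(c,"w2.png");P=pts(c);x,y,z=P[...,0],P[...,1],P[...,2]
col=c["color"].astype(int)
p=o["position"]
m=(np.hypot(x-p[0],y-p[1])<.05)&(col[...,0]-col[...,2]>60)&(z>.1)
print(m.sum(),np.percentile(z[m],[2,50,98]))
q=P[m];zt=np.percentile(z[m],90)
print("spacer",*circ(outline(m,c,zt)))
A=np.c_[q[:,:2]-q[:,:2].mean(0),np.ones(len(q))];print(np.linalg.lstsq(A,q[:,2],rcond=None)[0])
E
```

```text
[ 0.57983794 -0.14362993  0.20402328] [ 0.56556756  0.31983802 -0.49105981  1.56561136  0.15711366  1.28358107
 -0.49804714] 0.6351601893509204 [ 1.93174752  0.59382403 -0.77860724]
7991 [0.20736457 0.21701041 0.21840353]
spacer [ 0.58037556 -0.1419787   0.02787793] 0.0009527534231608362
[ 0.02402358 -0.00340734  0.21620513]
```

View pics/w2.png

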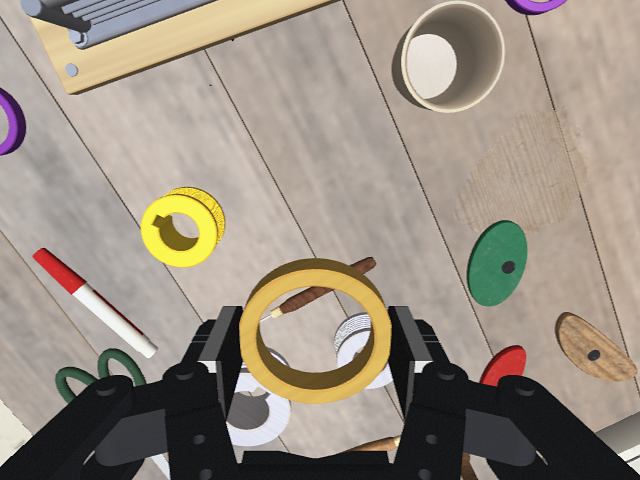

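>>> step_arm --pt "0.05 0 0.02 0 0" --pt "0.05 0 0.04 0 0" --pt "0.05 0 0.04 0 0" --pt "0.05 0 0.02 0 0" --pt "0.05 0 0 0 0" --pt "0.05 0 0 0 0"

```text
clock: 4.75
position: [0.5759, -0.0219, 0.1945]
ee_rot: [-0.616, -0.346, 0.617, -0.346]
ft_force: [-0.4, -1.0, -1.1]
grip_width: 0.64
```

```bash
python3 - <<'E'
from h import *
o=monitor.get_obs();print(o["position"],o["joint_pos"],o["grip_width"],o["ft_force"])
c=camera("wrist");save(c,"w3.png");P=pts(c);x,y,z=P[...,0],P[...,1],P[...,2]
v=c["range_z"]>0
m=(np.hypot(x-.569,y-.0863)<.04)&v
mm=m&(abs(z-.156)<.003);print("top",mm.sum(),P[mm].mean(0),*circ(outline(mm,c,.156)) if mm.sum()>9 else "")
mm=m&(z>.11)&(z<.150);print("shaft wall",mm.sum())
if mm.sum()>20: print(*circ(P[mm][:,:2],.015))
mm=m&(abs(z-.104)<.003);print("boss",mm.sum(),*circ(outline(mm,c,.104)) if mm.sum()>9 else "")
np.save("P3.npy",P);np.save("C3.npy",c["color"])
E
```

```text
[ 0.57591036 -0.02190879  0.19446904] [ 0.42148383  0.29980674 -0.55478328  1.61925462  0.16315271  1.27062815
 -0.70983643] 0.6397322789784119 [-0.39340996 -0.9843936  -1.07143619]
top 3755 [0.56910952 0.08850542 0.15554727] [0.56911354 0.08817657 0.0135829 ] 0.0003605062328104854
shaft wall 1201
[0.56821242 0.0889425  0.015     ] 0.0001329880495704603
boss 3095 [0.56890895 0.08841317 0.02350595] 0.004996842264347775
```

View pics/w3.png

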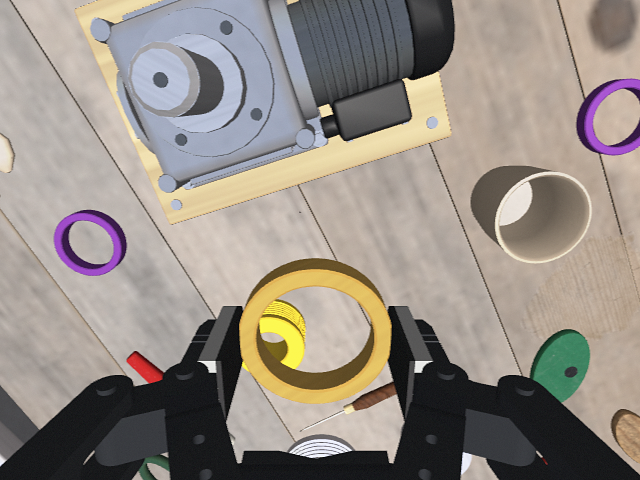

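>>> step_arm --pt "0.05 0 0.02 0 0.125" --pt "0.05 -0.002 0.03 0 0.125" --pt "0.05 -0.003 0.03 0 0.125" --pt "0.05 -0.002 0.02 0 0.125" --pt "0.05 0 0.01 0 0.125" --pt "0.05 0 0 0 0.125" --pt "0.05 0 0 0 0.125" --pt "0.05 0 0 0 0.125" --pt "0.05 0 0 0 0.125" --pt "0.05 0 0 0 0.125" --pt "0.05 0 0 0 0.125" --pt "0.05 0 0 0 0.125"

```text
clock: 5.8
position: [0.5697, 0.0844, 0.1946]
ee_rot: [0.215, 0.674, -0.215, 0.673]
ft_force: [0.4, -0.1, -1.3]
grip_width: 0.64
```

>>> step_arm --pt "0.05 0 0 0 0.125" --pt "0.05 0 0 0 0.125" --pt "0.05 0 0 0 0" --pt "0.05 0 0 0 0"

```text
clock: 6.13
position: [0.5696, 0.085, 0.1948]
ee_rot: [0.133, 0.695, -0.133, 0.694]
ft_force: [0.0, -1.4, -1.0]
grip_width: 0.634
```

```bash
python3 - <<'E'
from h import *
o=monitor.get_obs();print(o["position"],o["joint_pos"],o["grip_width"],o["ft_force"])
c=camera("wrist");save(c,"w4.png");P=pts(c);x,y,z=P[...,0],P[...,1],P[...,2]
p=o["position"];v=c["range_z"]>0;col=c["color"].astype(int)
m=(np.hypot(x-p[0],y-p[1])<.05)&(col[...,0]-col[...,2]>60)&(z>.17)
print("ring z",np.percentile(z[m],[2,50,98]),*circ(outline(m,c,np.percentile(z[m],90))))
m=(np.hypot(x-.569,y-.088)<.03)&v&(z<.17)
mm=m&(abs(z-.156)<.003);print("top",mm.sum(),P[mm].mean(0))
E
```

```text
[0.56962285 0.08499261 0.1947539 ] [ 0.47811752  0.37205995 -0.87184683  1.60839628  0.29275025  1.2995757
  0.75348468] 0.6338843397306971 [ 0.03976908 -1.36393419 -1.01568493]
ring z [0.19819645 0.20792735 0.2091518 ] [0.56878011 0.08590541 0.02752978] 0.0001964334107328508
top 854 [0.56777003 0.08920929 0.15538079]
```

View pics/w4.png

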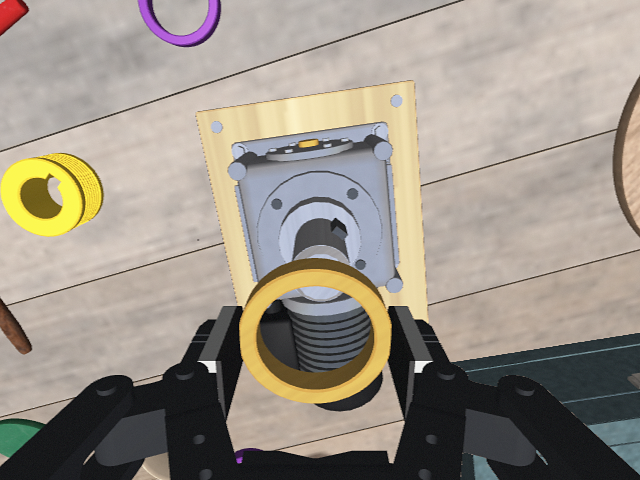

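The key shows as a dark block at (338,228), on the right of the shaft's front side. I'll measure its direction.

```bash
python3 - <<'E'
from h import *
c=camera("wrist");P=pts(c);x,y,z=P[...,0],P[...,1],P[...,2];v=c["range_z"]>0
m=v&(np.hypot(x-.569,y-.088)<.04)&(z>.133)&(z<.151)
a=circ(P[m][:,:2],.015);print("wall axis",m.sum(),*a)
m=v&(np.hypot(x-.569,y-.088)<.025)&(abs(z-.104)<.0025);a3=circ(P[m][:,:2]);print(m.sum())
for ctr in (a[0][:2],np.array([.5688,.0882])):
    r=np.hypot(x-ctr[0],y-ctr[1]);t=np.arctan2(y-ctr[1],x-ctr[0])%(2*np.pi)
    k=v&(z>.112)&(z<.1305)&(r<.023)&(r>.0168)
    print(ctr,k.sum(),"ang pct",np.round(np.percentile(t[k],[2,10,50,90,98]),3),"r",np.round(np.percentile(r[k],[5,95]),4))
    kt=k&(z>.1265)&(r>.0155);print(" top face",kt.sum(),"mean",np.round(P[kt].mean(0),4),np.arctan2(*(P[kt].mean(0)[:2]-ctr)[::-1]))
rr,cc=np.where(k);print(rr.min(),rr.max(),cc.min(),cc.max())
E
```

```text
wall axis 590 [0.56847082 0.08874712 0.015     ] 0.00018781682779369133
2020
[0.56847082 0.08874712] 168 ang pct [1.901 1.946 2.152 2.318 2.332] r [0.0169 0.0193]
 top face 70 mean [0.5595 0.1043 0.1279] 2.092583884686018
[0.5688 0.0882] 191 ang pct [1.904 1.952 2.154 2.317 2.333] r [0.0171 0.0199]
 top face 86 mean [0.5595 0.104  0.128 ] 2.103366381072706
218 238 331 346
```

>>> step_arm --pt "0.05 0 0.0025 0 0" --pt "0.05 0 0 -0.015 0" --pt "0.05 0 0 -0.015 0" --pt "0.05 0 0 -0.015 0" --pt "0.05 0 0 -0.015 0" --pt "0.05 0 0 -0.015 0" --pt "0.05 0 0 -0.008 0" --pt "0.05 0 0 0 0"

```text
clock: 6.9
position: [0.5686, 0.0888, 0.1107]
ee_rot: [0.131, 0.696, -0.131, 0.694]
ft_force: [0.2, -0.2, -0.2]
grip_width: 0.638
```

>>> step_arm --pt "0.05 0 -0.0005 -0.003 0" --pt "0.05 0 0 -0.002 0" --pt "0.05 0 0 -0.0015 0" --pt "0.05 0 0 0 0"

```text
clock: 7.23
position: [0.5698, 0.0885, 0.1061]
ee_rot: [0.131, 0.695, -0.131, 0.695]
ft_force: [0.2, -0.4, -1.2]
grip_width: 0.637
```

>>> step_arm --pt "0.05 0 0 -0.001 0" --pt "0.05 0 0 0 0"

```text
clock: 7.4
position: [0.5697, 0.0885, 0.105]
ee_rot: [0.131, 0.695, -0.131, 0.695]
ft_force: [-0.3, -0.0, -0.6]
grip_width: 0.633
```

>>> step_arm --pt "0.05 -0.0008 0 -0.001 0" --pt "0.05 0 0 -0.001 0" --pt "0.05 0 0 0 0"

```text
clock: 7.65
position: [0.5687, 0.0885, 0.1028]
ee_rot: [0.131, 0.695, -0.131, 0.695]
ft_force: [-0.7, -0.0, -0.2]
grip_width: 0.638
```

>>> step_arm --pt "0.05 0 0 -0.001 0" --pt "0.05 0 0 0 0"

```text
clock: 7.82
position: [0.5688, 0.0885, 0.1027]
ee_rot: [0.131, 0.695, -0.131, 0.695]
ft_force: [-4.3, -1.7, 8.3]
grip_width: 0.635
```

Seated contact at TCP z 0.1027 with 8 N. Releasing, then lifting.

>>> step_arm --pt "0.066 0 0 0 0" --pt "0.066 0 0 0 0" --pt "0.066 0 0 0 0" --pt "0.068 0 0 0.005 0" --pt "0.068 0 0 0.015 0" --pt "0.068 0 0 0.03 0" --pt "0.068 0 0 0.04 0" --pt "0.068 0 0 0.03 0" --pt "0.068 0 0 0 0"

```text
clock: 8.57
position: [0.5712, 0.0898, 0.2287]
ee_rot: [0.132, 0.692, -0.13, 0.698]
ft_force: [0.2, 0.5, -0.6]
grip_width: 0.796
```

```bash
python3 - <<'E'
from h import *
o=monitor.get_obs();print(o["position"],o["joint_pos"],o["grip_width"])
c=camera("wrist");P=pts(c);x,y,z=P[...,0],P[...,1],P[...,2];col=c["color"].astype(int);v=c["range_z"]>0
m=(np.hypot(x-.5687,y-.0885)<.05)&(col[...,0]-col[...,2]>60)&(z>.09)
print(m.sum(),"ring z",np.percentile(z[m],[2,50,98]));q=P[m&(z>.112)]
A=np.c_[q[:,:2]-q[:,:2].mean(0),np.ones(len(q))];print(np.linalg.lstsq(A,q[:,2],rcond=None)[0])
print(circ(outline(m,c,.116)))
m=v&(np.hypot(x-.569,y-.088)<.04)&(z>.133)&(z<.151);a=circ(P[m][:,:2],.015);print("axis",m.sum(),*a)
ctr=a[0][:2];r=np.hypot(x-ctr[0],y-ctr[1]);t=np.arctan2(y-ctr[1],x-ctr[0])%(2*np.pi)
k=v&(z>.119)&(z<.1305)&(r<.023)&(r>.0168)
print(k.sum(),"key ang",np.round(np.percentile(t[k],[0,2,10,50,90,98,100]),3))
E
```

```text
[0.57117958 0.08983374 0.22865748] [ 0.4817363   0.34549547 -0.88547501  1.56501981  0.2740652   1.35186995
  0.76707216] 0.7963296094135056
1869 ring z [0.10861912 0.11593762 0.11741608]
[ 0.00629751 -0.00825637  0.11603171]
(array([0.56811591, 0.08950267, 0.02658109]), np.float64(0.00332074963081549))
axis 398 [0.56849678 0.08870147 0.015     ] 0.00015518192142678777
89 key ang [1.881 1.896 1.936 2.139 2.304 2.326 2.328]
```

>>> step_arm --pt "0.072 -0.001 -0.02 0 0" --pt "0.072 -0.002 -0.04 0 0" --pt "0.072 -0.002 -0.04 0 0" --pt "0.072 -0.002 -0.04 0 0" --pt "0.072 -0.002 -0.04 0 0" --pt "0.072 -0.002 -0.04 0 0" --pt "0.072 -0.002 -0.04 0 0" --pt "0.072 -0.002 -0.04 0 0" --pt "0.072 -0.002 -0.04 0 0" --pt "0.072 -0.001 -0.03 0 0" --pt "0.072 0 -0.003 -0.02 0" --pt "0.072 0 0 0 0"

```text
clock: 9.62
position: [0.5483, -0.2869, 0.1976]
ee_rot: [0.133, 0.697, -0.132, 0.693]
ft_force: [-0.2, 1.1, -0.3]
grip_width: 0.842
```

```bash
python3 - <<'E'
from h import *
o=monitor.get_obs();print(o["position"],o["joint_pos"],o["grip_width"])
c=camera("wrist");P=pts(c);x,y,z=P[...,0],P[...,1],P[...,2]
m=(np.hypot(x-.553,y+.285)<.045)&(abs(z-.036)<.004)&(c["range_z"]>0)
print("pulley",m.sum(),*circ(outline(m,c,.036)))
ctr=circ(outline(m,c,.036))[0][:2]
g=m.astype(np.uint8);cs,h=cv2.findContours(g,cv2.RETR_CCOMP,cv2.CHAIN_APPROX_NONE)
k=max([i for i in range(len(cs)) if h[0][i][3]>=0],key=lambda i:cv2.contourArea(cs[i]))
q=cast(cs[k][:,0].astype(float),c,.036)-ctr
r=np.hypot(*q.T);a=np.arctan2(q[:,1],q[:,0])%6.283
s=r>.0185;print("keyway dir",np.angle(np.exp(1j*a[s]).mean()),a[s].min(),a[s].max(),s.sum(),r.max())
E
```

```text
[ 0.54830267 -0.28685835  0.19758829] [ 0.94640928  0.43097695 -0.70895862  1.48943961  0.28275493  1.33164192
  1.40886408] 0.8417220829324416
pulley 3342 [ 0.55168486 -0.28447404  0.02967947] 0.00023631364265508706
keyway dir 3.06342955662945 2.789816769540243 3.3507300106145332 20 0.02131677531071434
```

>>> step_arm --pt "0.072 0.0037 0.003 -0.02 0" --pt "0.072 0 0 -0.035 0" --pt "0.072 0 0 -0.035 0" --pt "0.072 0 0 -0.03 0" --pt "0.072 0 0 -0.02 0" --pt "0.072 0 0 -0.01 0" --pt "0.072 0 0 0 0"

```text
clock: 10.25
position: [0.5538, -0.2795, 0.0503]
ee_rot: [0.131, 0.696, -0.129, 0.694]
ft_force: [-0.2, -0.3, -0.4]
grip_width: 0.841
```

>>> step_arm --pt "0.072 0 0 0 0" --pt "0.072 0 0 0 0"

```text
clock: 10.42
position: [0.5558, -0.2813, 0.0539]
ee_rot: [0.13, 0.694, -0.131, 0.696]
ft_force: [-0.1, -0.2, -0.1]
grip_width: 0.843
```

>>> step_arm --pt "0.072 -0.0035 -0.0025 0 0" --pt "0.072 0 0 -0.01 0" --pt "0.072 0 0 0 0"

```text
clock: 10.67
position: [0.5502, -0.2845, 0.0409]
ee_rot: [0.131, 0.695, -0.131, 0.695]
ft_force: [-1.0, -0.0, 0.1]
grip_width: 0.844
```

>>> step_arm --pt "0.072 0 0 -0.01 0" --pt "0.072 0 0 -0.015 0" --pt "0.072 0 0 -0.01 0" --pt "0.072 0 0 -0.005 0" --pt "0.072 0 0 0 0"

```text
clock: 11.08
position: [0.5498, -0.2833, -0.0004]
ee_rot: [0.131, 0.696, -0.13, 0.694]
ft_force: [0.5, -0.5, -0.6]
grip_width: 0.847
```

>>> step_arm --pt "0.072 0.002 0 0.003 0" --pt "0.072 0 0 0 0" --pt "0.05 0 0 0 0" --pt "0.05 0 0 0 0" --pt "0.05 0 0 0 0" --pt "0.05 0 0 0 0" --pt "0.05 0 0 0 0" --force 45

```text
clock: 11.67
position: [0.5538, -0.2844, 0.0061]
ee_rot: [0.13, 0.694, -0.131, 0.696]
ft_force: [-1.2, 0.4, 4.8]
grip_width: 0.69
```

>>> step_arm --pt "0.05 0 0 0.01 0" --pt "0.05 0 0 0.02 0" --pt "0.05 0 0 0.04 0" --pt "0.05 0 0 0.04 0" --pt "0.05 0 0 0.04 0" --pt "0.05 0 0.01 0.04 0" --pt "0.05 0.001 0.03 0.01 -0.1" --pt "0.05 0.002 0.04 0 -0.12" --pt "0.05 0.002 0.04 0 -0.12" --pt "0.05 0.002 0.04 0 -0.12" --pt "0.05 0.002 0.04 0 -0.12" --pt "0.05 0.002 0.04 0 -0.1"

```text
clock: 12.67
position: [0.5635, -0.0427, 0.2057]
ee_rot: [0.356, 0.61, -0.356, 0.611]
ft_force: [1.2, -0.8, -2.7]
grip_width: 0.692
```

>>> step_arm --pt "0.05 0.002 0.04 0 0" --pt "0.05 0.002 0.03 0 0" --pt "0.05 0.001 0.02 0 0" --pt "0.05 0.001 0.02 0 0" --pt "0.05 0 0.01 0 0" --pt "0.05 0 0.005 0 0" --pt "0.05 0 0 0 0" --pt "0.05 0 0 0 0"

```text
clock: 13.33
position: [0.5701, 0.0792, 0.2049]
ee_rot: [0.355, 0.612, -0.355, 0.612]
ft_force: [-0.5, -0.2, -2.7]
grip_width: 0.69
```

```bash
cat > inh.py <<'E'
from h import *
from scipy.spatial.transform import Rotation as R
o=monitor.get_obs();p=o["position"];Y=R.from_quat(o["ee_rot"]).as_matrix()[:,1]
print(p,"jaw yaw",np.arctan2(Y[1],Y[0])%np.pi,"j",np.round(o["joint_pos"],2),o["grip_width"],np.round(o["ft_force"],1))
c=camera("wrist");P=pts(c);x,y,z=P[...,0],P[...,1],P[...,2];v=c["range_z"]>0;col=c["color"].astype(int)
e=v&(np.hypot(x-p[0],y-p[1])<.034)&(z>p[2]+.02)&(z<p[2]+.045)&(col.sum(-1)>300)
zt=np.median(z[e]);m=e&(abs(z-zt)<.003);q=P[m];A=np.c_[q[:,:2]-p[:2],np.ones(len(q))]
print("top z-TCP",zt-p[2],"tilt",np.linalg.lstsq(A,q[:,2],rcond=None)[0][:2])
cs,h=cv2.findContours(m.astype(np.uint8),cv2.RETR_CCOMP,cv2.CHAIN_APPROX_NONE)
k=max([i for i in range(len(cs)) if h[0][i][3]>=0],key=lambda i:cv2.contourArea(cs[i]))
q=cast(cs[k][:,0].astype(float),c,zt);s0=np.hypot(*(q-q.mean(0)).T)<.0175
ctr,rm=circ(q[s0]);print("bore",ctr,rm,"rel TCP",ctr[:2]-p[:2])
print("outer",*circ(outline(m,c,zt)))
d=q-ctr[:2];r=np.hypot(*d.T);a=np.arctan2(d[:,1],d[:,0]);s=(r>.0185)&(r<.024)
print("keyway",np.angle(np.exp(1j*a[s]).mean())%6.2832,s.sum(),r.max())
E
python3 inh.py; python3 -c "
from h import *
c=camera('wrist');save(c,'w5.png')"
```

```text
[0.57005812 0.07915835 0.20489539] jaw yaw 0.5196196862796233 j [ 0.42  0.34 -0.78  1.6   0.24  1.31  0.12] 0.6896885497094826 [-0.5 -0.2 -2.7]
top z-TCP 0.029768064077577483 tilt [ 0.00058309 -0.00235047]
bore [0.56855126 0.0815932  0.01564839] 0.0008726453098404953 rel TCP [-0.00150685  0.00243485]
outer [0.56884627 0.08128848 0.02958879] 0.0001560268818674053
keyway 2.3729922146051208 41 0.020714696473211922
```

View pics/w5.png

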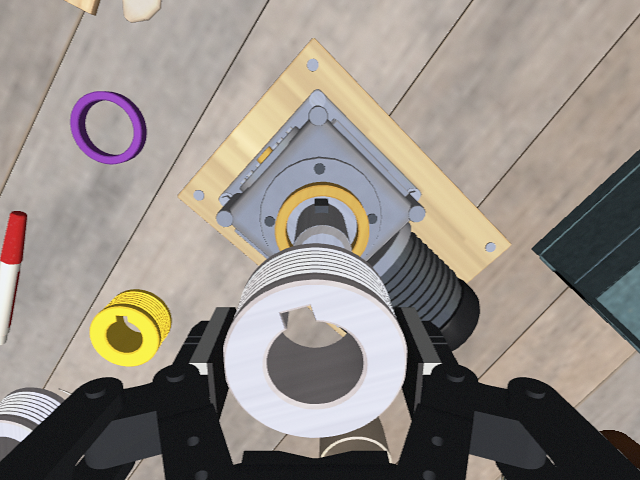

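>>> step_arm --pt "0.05 0 0.004 0 0" --pt "0.05 -0.0002 0.0033 -0.01 0" --pt "0.05 0 0 -0.01 0" --pt "0.05 0 0 -0.01 0" --pt "0.05 0 0 -0.004 0" --pt "0.05 0 0 0 0" --pt "0.05 0 0 0 0"

```text
clock: 14.02
position: [0.5696, 0.0876, 0.1704]
ee_rot: [0.354, 0.612, -0.355, 0.612]
ft_force: [-0.4, 0.2, -2.6]
grip_width: 0.694
```

```bash
python3 inh.py
```

```text
[0.56961453 0.08760505 0.17043755] jaw yaw 0.5206157206257727 j [ 0.4   0.37 -0.78  1.64  0.27  1.24  0.09] 0.6936554842758177 [-0.4  0.2 -2.6]
top z-TCP 0.029786090274635885 tilt [-0.00026853 -0.00128085]
bore [0.56812381 0.09005058 0.01563976] 0.0008697186380117989 rel TCP [-0.00149072  0.00244552]
outer [0.5684115  0.08975395 0.02957165] 0.00015854085902520086
keyway 2.374094514434328 41 0.02070015243906909
```

>>> step_arm --pt "0.05 0.0002 -0.001 -0.003 0" --pt "0.05 0 0 -0.003 0" --pt "0.05 0 0 -0.002 0" --pt "0.05 0 0 -0.002 0" --pt "0.05 0 0 0 0"

```text
clock: 14.48
position: [0.5698, 0.0867, 0.1604]
ee_rot: [0.354, 0.612, -0.355, 0.612]
ft_force: [-0.8, 0.1, -1.8]
grip_width: 0.688
```

>>> step_arm --pt "0.05 0 0 -0.0015 0" --pt "0.05 0 0 -0.0015 0" --pt "0.05 0 0 0 0"

```text
clock: 14.73
position: [0.5699, 0.087, 0.1577]
ee_rot: [0.354, 0.612, -0.354, 0.612]
ft_force: [-0.6, 0.7, -1.8]
grip_width: 0.689
```

>>> step_arm --pt "0.05 0 0 -0.002 0" --pt "0.05 0 0 -0.002 0" --pt "0.05 0 0 -0.002 0" --pt "0.05 0 0 0 0"

```text
clock: 15.07
position: [0.5697, 0.087, 0.1513]
ee_rot: [0.354, 0.612, -0.354, 0.612]
ft_force: [-1.3, 3.3, -3.5]
grip_width: 0.694
```

>>> step_arm --pt "0.05 0 0 -0.003 0" --pt "0.05 0 0 -0.003 0" --pt "0.05 0 0 -0.002 0" --pt "0.05 0 0 0 0"

```text
clock: 15.4
position: [0.5697, 0.087, 0.1432]
ee_rot: [0.354, 0.612, -0.354, 0.612]
ft_force: [-1.0, 3.6, -4.0]
grip_width: 0.69
```

>>> step_arm --pt "0.05 0 0.0004 -0.002 0" --pt "0.05 0 0 -0.002 0" --pt "0.05 0 0 -0.002 0" --pt "0.05 0 0 0 0"

```text
clock: 15.73
position: [0.5697, 0.0871, 0.1373]
ee_rot: [0.354, 0.612, -0.355, 0.612]
ft_force: [-3.2, 2.7, -3.7]
grip_width: 0.69
```

>>> step_arm --pt "0.05 0 0 -0.001 0" --pt "0.05 0 0 -0.001 0" --pt "0.05 0 0 0 0"

```text
clock: 15.98
position: [0.5698, 0.0871, 0.1357]
ee_rot: [0.354, 0.612, -0.354, 0.612]
ft_force: [-4.7, 1.4, -0.7]
grip_width: 0.688
```

>>> step_arm --pt "0.05 -0.0004 0 -0.001 0" --pt "0.05 0 0 -0.0005 0" --pt "0.05 0 0 0 0"

```text
clock: 16.23
position: [0.5697, 0.0871, 0.1343]
ee_rot: [0.355, 0.612, -0.354, 0.612]
ft_force: [-2.2, 1.7, -0.2]
grip_width: 0.691
```

>>> step_arm --pt "0.05 0 0 -0.0008 0" --pt "0.05 0 0 0 0"

```text
clock: 16.4
position: [0.5698, 0.0871, 0.1338]
ee_rot: [0.355, 0.612, -0.354, 0.612]
ft_force: [-3.5, 2.0, 3.4]
grip_width: 0.688
```

Resting on the key with about 6 N press. Now turning towards the key.

>>> step_arm --pt "0.05 0 0 0 -0.04" --pt "0.05 0 0 0 -0.04" --pt "0.05 0 0 0 -0.04" --pt "0.05 0 0 0 -0.03" --pt "0.05 0 0 0 0"

```text
clock: 16.82
position: [0.5695, 0.087, 0.1336]
ee_rot: [0.4, 0.583, -0.4, 0.583]
ft_force: [-4.2, 1.5, 1.5]
grip_width: 0.691
```

>>> step_arm --pt "0.05 0 0 0 -0.03" --pt "0.05 0 0 0 0"

```text
clock: 16.98
position: [0.5695, 0.087, 0.1335]
ee_rot: [0.408, 0.577, -0.408, 0.577]
ft_force: [-4.4, 1.2, 2.9]
grip_width: 0.689
```

>>> step_arm --pt "0.05 0 0 -0.0003 -0.03" --pt "0.05 0 0 0 0"

```text
clock: 17.15
position: [0.5695, 0.0871, 0.1331]
ee_rot: [0.417, 0.571, -0.417, 0.571]
ft_force: [-2.4, 1.2, 1.2]
grip_width: 0.689
```

```bash
python3 inh.py; python3 -c "
from h import *
print(monitor.get_obs()['torque'])"
```

```text
[0.56952712 0.08706383 0.13312545] jaw yaw 0.31080300633265523 j [ 0.36  0.39 -0.73  1.68  0.28  1.17 -0.12] 0.6894880573083652 [-2.4  1.2  1.2]
top z-TCP 0.029615479397130967 tilt [-0.00050926 -0.00011436]
bore [0.56844563 0.08954703 0.01565057] 0.0008778895150601406 rel TCP [-0.00108148  0.0024832 ]
outer [0.5686658  0.08921632 0.02960714] 0.00015839115430290256
keyway 2.162513403822666 41 0.020729419436624773
[ 0.24815877  0.76547217 -0.02358868]
```

>>> step_arm --pt "0.05 0 0 -0.0003 -0.02" --pt "0.05 0 0 0 0"

```text
clock: 17.37
position: [0.5695, 0.087, 0.1327]
ee_rot: [0.422, 0.567, -0.423, 0.567]
ft_force: [-4.2, 0.8, 0.4]
grip_width: 0.685
```

>>> step_arm --pt "0.05 0 0 -0.0003 -0.02" --pt "0.05 0 0 0 0"

```text
clock: 17.53
position: [0.5694, 0.087, 0.1324]
ee_rot: [0.428, 0.563, -0.428, 0.563]
ft_force: [-3.6, 1.1, -1.1]
grip_width: 0.69
```

>>> step_arm --pt "0.05 0 0 -0.0003 -0.02" --pt "0.05 0 0 0 0"

```text
clock: 17.7
position: [0.5694, 0.087, 0.1321]
ee_rot: [0.434, 0.558, -0.434, 0.558]
ft_force: [-3.5, 0.8, -0.2]
grip_width: 0.692
```

>>> step_arm --pt "0.05 0 0 -0.001 0" --pt "0.05 0 0 0 0"

```text
clock: 17.87
position: [0.5696, 0.0873, 0.1313]
ee_rot: [0.434, 0.559, -0.433, 0.559]
ft_force: [-3.4, 1.5, -1.6]
grip_width: 0.688
```

>>> step_arm --pt "0.05 0 0 -0.001 0" --pt "0.05 0 0 0 0"

```text
clock: 18.03
position: [0.5697, 0.0874, 0.1303]
ee_rot: [0.434, 0.559, -0.433, 0.559]
ft_force: [-2.6, 3.0, -0.7]
grip_width: 0.685
```

```bash
python3 inh.py; python3 -c "
from h import *
print(monitor.get_obs()['torque'])"
```

```text
[0.5696839  0.08737822 0.13028565] jaw yaw 0.2509572291411346 j [ 0.36  0.39 -0.72  1.69  0.28  1.17 -0.18] 0.6849092761100951 [-2.6  3.  -0.7]
top z-TCP 0.02959355253159776 tilt [0.00017145 0.00053084]
bore [0.5686846  0.08996004 0.01563759] 0.0008780922911545647 rel TCP [-0.0009993   0.00258182]
outer [0.5689151  0.08959055 0.02961823] 0.00015458733610890983
keyway 2.1023611157947784 41 0.020699018820823412
[0.58087784 0.63324341 0.00620814]
```

It has dropped past the key top (top face now at 0.160) with low force, so it is keyed. Lowering on.

>>> step_arm --pt "0.05 0 0 -0.0015 0" --pt "0.05 0 0 -0.0015 0" --pt "0.05 0 0 -0.0015 0" --pt "0.05 0 0 0 0"

```text
clock: 18.42
position: [0.5695, 0.0872, 0.1255]
ee_rot: [0.434, 0.559, -0.433, 0.559]
ft_force: [-1.7, 2.8, -1.8]
grip_width: 0.691
```

>>> step_arm --pt "0.05 0 0 -0.001 0" --pt "0.05 0 0 -0.001 0" --pt "0.05 0 0 0 0"

```text
clock: 18.67
position: [0.5695, 0.0872, 0.1236]
ee_rot: [0.434, 0.559, -0.434, 0.559]
ft_force: [-2.8, 1.9, -2.3]
grip_width: 0.691
```

>>> step_arm --pt "0.05 0 0 -0.001 0" --pt "0.05 0 0 0 0"

```text
clock: 18.83
position: [0.5695, 0.0872, 0.1227]
ee_rot: [0.434, 0.559, -0.434, 0.559]
ft_force: [-3.4, 2.3, -0.6]
grip_width: 0.691
```

>>> step_arm --pt "0.05 0 0 -0.0007 0" --pt "0.05 0 0 0 0"

```text
clock: 19.0
position: [0.5695, 0.0872, 0.1222]
ee_rot: [0.434, 0.559, -0.434, 0.559]
ft_force: [-3.9, 2.9, -0.1]
grip_width: 0.69
```

>>> step_arm --pt "0.05 0 0 -0.0005 0" --pt "0.05 0 0 0 0"

```text
clock: 19.17
position: [0.5695, 0.0872, 0.1221]
ee_rot: [0.434, 0.559, -0.434, 0.559]
ft_force: [-6.3, 1.1, 5.3]
grip_width: 0.691
```

Contact at the expected home height (0.122). Releasing and retreating straight up.

>>> step_arm --pt "0.072 0 0 0 0" --pt "0.072 0 0 0 0" --pt "0.072 0 0 0 0" --pt "0.072 0 0 0 0" --pt "0.074 0 0 0.005 0" --pt "0.074 0 0 0.015 0" --pt "0.074 0 0 0.03 0" --pt "0.074 0 0 0.04 0" --pt "0.074 0 0 0.03 0" --pt "0.074 0 0 0 0" --pt "0.074 0 0 0 0"

```text
clock: 20.08
position: [0.5706, 0.0874, 0.2439]
ee_rot: [0.435, 0.557, -0.433, 0.56]
ft_force: [-0.0, 0.8, -0.8]
grip_width: 0.868
```

```bash
python3 - <<'E'
from h import *
o=monitor.get_obs();print(o["position"],o["ft_force"],o["grip_width"])
c=camera("wrist");save(c,"w6.png");P=pts(c);x,y,z=P[...,0],P[...,1],P[...,2];v=c["range_z"]>0
r=np.hypot(x-.5686,y-.0888)
m=v&(r<.028)&(r>.022)&(z>.12);q=P[m]
A=np.c_[q[:,:2]-q[:,:2].mean(0),np.ones(len(q))];print("pulley top",np.median(z[m]),np.linalg.lstsq(A,q[:,2],rcond=None)[0])
m=v&(r<.032)&(abs(z-.152)<.004)&(r>.0155);print(circ(outline(m,c,.152)))
m=v&(r<.011);print("shaft top",np.median(z[m]))
E
```

```text
[0.57055967 0.08737228 0.24392245] [-0.02835937  0.8489551  -0.78004465] 0.867657325638088
pulley top 0.15264543537594805 [-1.11027993  2.29813968  0.22164536]
(array([0.56859285, 0.08927364, 0.02972455]), np.float64(0.000225385711915141))
shaft top 0.318007189837058
```

View pics/w6.png

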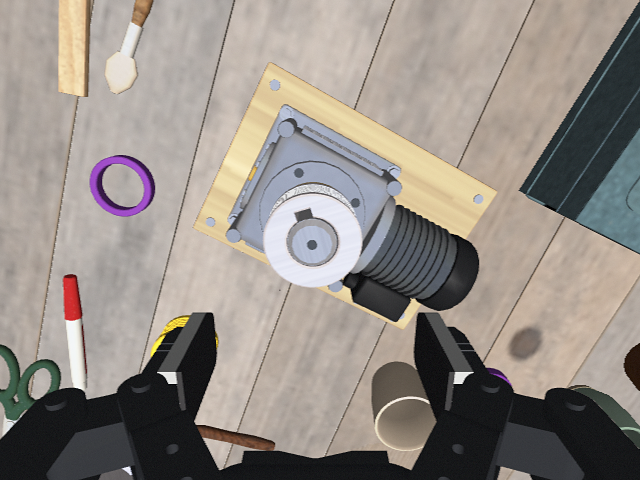

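The pulley sits flat on the shaft. Its top face is at 0.1526 m (0.152 expected), the shaft stands through the bore at (312,243), and the gripper is clear.

```bash
python3 -c "
from workcell import ticket
print(ticket.hand_in())"
```

```text
the job is handed in; nothing more can be done
None
```

The brass spacer is flat on the bearing boss and the small grey pulley is keyed and home on it. I handed the job in at about 20 s on the robot's clock, with the gripper open and clear.

- **Spacer:** after release its top measured 0.116 m, as expected, and nearly flat.
- **Key:** the wrist camera put it at about 2.11 rad. The pulley first touched it with about 6 N, then I turned it under a light press. It dropped at a keyway angle of about 2.10–2.16 rad and went down freely to contact at the home height.
- **Pulley after release:** its top is at 0.1526 m against 0.152 m expected. It is centred within about 1 mm of the shaft axis, with the shaft end showing through the bore.
- **Checks that failed or disagreed:**
  - The final tilt fit and shaft-top reading were no use because gripper points got into them, so I judged flatness from the picture and the median height.
  - The spacer's centre fit after release was poor (3.3 mm residual), because the shaft hid part of the ring.
  - The top and wrist cameras disagreed by about 2 mm on positions. I used the wrist camera.
- **Other things on the bench:** I touched none of them, but I took no final overview picture to confirm they had not moved.

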